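# Light the dry box and crack its stuck lid

### The arm

A 6-joint arm with a two-finger parallel gripper is mounted at the origin on the work surface. World frame = base frame: x ahead of the robot, y to its left, z up, the work surface at z = 0. Lengths are in m, angles in rad, forces in N, time in s.
With the tool pointing down it reaches from about 0.35 to 0.775 m from the base axis. Payload 7.3 kg.
Tool frame: the origin (TCP) lies at the very end of the fingers, on their centre line; the grasp point (between the pads) lies robot.pinch_z behind it (robot.pinch_z is the distance from the TCP to the grasp point, in m); y points along the fingers, z is the direction in which the jaws open and shut, and the axes are right-handed (so a half turn about y gives the same grasp; the last joint's range is limited). The gripper opens to 92 mm and grips with 3 to 60 N. Pads are 19 mm wide; open, the fingers measure 130 mm over their backs; the gripper's body (75 mm by 190 mm) begins 47 mm behind the grasp point.
Start: joints at [1.069, 0.342, 1.524, -0, 1.275, -0.146], TCP at [0.183, 0.492, 0.227] pointing down, gripper open.
Joint ranges: [-2.53, 2.53], [-0.77, 2.02], [0.04, 2.7], [-1, 4.14], [0.28, 2.66], [-3.11, 3.11]. Speed limits (rad/s): [2.57, 2.57, 3.14, 3.14, 3.14, 3.14].

### API

Orientations are given as [roll, pitch, yaw] about the fixed x, y, z axes, in that order (R = Rz(yaw) Ry(pitch) Rx(roll)).
In Python, from cell import status, viewer, robot gives the robot as it stands. The module is installed in compiled form; this text tells all that it offers.
- The arm moves only by the shell command python3 -m pendant 'ROWS' [FORCE]. ROWS is JSON, a list that holds one entry, the list of rows, each a list of 7 numbers: the shift along the tool's x, y, z in cm, then the turn, a rotation vector about the tool's x, y, z in rad, then the finger opening in cm, from 0 to 9.18. A call has 1 to 20 rows; each row is the pose to reach, as a shift and turn from the pose commanded when the call began, along the tool's axes at that moment; what a row does not reach only later rows make up. A row lasts 1/10 s, in which the tool goes at most 50 mm and 8.59 degrees, less where a joint would pass 70% of its speed; a pose out of reach is approached as far as the arm can. A call with a gripper value outside its range is refused whole. The fingers move at their own pace and stop on an object; FORCE is the grip in N (left out, the last holds). Time passes only in rows, so rows that repeat a pose let the fingers close. It gives the time, the measured TCP pose, the force and the opening at its end, in the units of the state.
- status.observe(): the state, without advancing time (a new reading comes with each control period).
- viewer.read_camera(name): name is "scene" or "side" or "wrist"; returns a dict with "image" (384x512x3 uint8, red, green, blue), "range_z" (384x512 float32, m along the optical axis (not along the pixel's ray), 0 where there is no reading), "fx", "fy", "cx", "cy" (pixels), "camera_from_world" (4x4, takes a point from world to camera coordinates). Camera axes: x right, y up, looking along -z (the intrinsics and any distortion apply to the point x, -y, -z); pixel columns grow to the right and rows downward; lengths in m; the calibration is good to about 2 mm. A picture is of the moment at which its call begins.
- robot.hand_in(): hands the job in, once; it reports no verdict.
The state is a dict: "time": time; "qpos": joint angles; "qvel": joint speeds; "joint_efforts": joint torques, N m; "tool_pos": TCP position; "tool_rot": TCP orientation; "contact_force": force on the tool from outside, world axes, zero at the start; "torque": the same for the moment, N m; "opening": finger opening in m.
Only numpy, scipy, OpenCV 4.12 (cv2) and the standard library are available. Lean on these libraries where they do the work, as an engineer would, in place of code of your own. Each camera call takes 0.05 s, during which the arm holds its last target. There are 200 camera calls.

### The job

The steel dry box that keeps the pigment jars has been shut so long that its gasket has stuck, and the tile master wants to look in without letting the damp air at it: first turn and tip the head of the work lamp so that its beam points straight at the middle of the box's front rim, and let go of the lamp. Then take the bow handle on the lid and pull until the seal breaks, without letting the lid fly up, and finish still holding the lid just ajar, its front edge about 35 mm (20 to 50 mm) above where it lay shut; do not let go. Leave the hammer, the cup and the water bottle where they are.

Things in the scene. Friction and masses are not known exactly. Their poses are not given: they have to be found in the camera images.
- lamp_yoke (a joint): swivel of the LED work lamp: its U-shaped yoke turns on the lamp's upright post, rad, counter-clockwise from above positive, stops at -2.2 and 2.2; the zero is not at a known heading (see lamp_pivot for the heading). Stiff (about 0.06 N m): it stays where it is left
- lamp_head (a joint): tilt of the lamp head in its yoke, rad: 0 = beam level, positive = beam tipped down, negative = beam up, stops at -0.8 and 0.8. Stiff (about 0.12 N m, 1.5 N at the carrying bar): it stays where it is left
- lamp_pivot (a point): the point of the lamp about which its head swivels and tilts: on the axis of the upright post (round weighted foot 144 mm across that does not move, post 20 mm thick) and on the tilt axis, 195 mm above the bench. Its x axis is the beam's heading without the tilt (always level), z is up; the tilt axis is its y
- lamp_lens (a point): middle of the glowing lens of the lamp head, 18 mm ahead of the pivot. The head is a black flat floodlight, 124 mm wide, 90 mm high, 30 mm thick, with cooling fins behind. Its x axis is the beam, which starts here and, drawn back, passes through the pivot; y points to the beam's left along the tilt axis, z to the head's top
- lamp_bar (a point): middle of the steel carrying bar on top of the lamp head: a round bar 10 mm thick, 86 mm clear between its two 10 mm uprights, parallel to the tilt axis, 85 mm from the pivot along the head's z (40 mm above the housing's top face). Pinched from above it turns in the fingers as the head tilts. Its axes are the head's (x the beam, y along the bar)
- box_rim (a point): middle of the top edge of the front wall of the dry box, 100 mm above the bench: the point to light. The box is galvanised sheet steel, 180 mm front to back, 220 mm wide, 100 mm high, heavy, and does not move; its front is the long side by which the lid's bow handle stands, the hinges are on the opposite side. x points from the front to the back of the box, y along the front rim, z up
- box_lid (a joint): opening of the lid, rad: 0 = shut, grows as the front edge rises (the front edge is 184 mm from the hinge line, so 35 mm open is 0.19 rad), up to 1.7. The stuck gasket holds the front edge: at the handle the upward pull must rise to about 15 N, so grip the bar firmly, and the lid comes free within the first 7 mm of lift at the front edge; after that only the lid's own weight, about 3 to 4 N at the handle, is left, and the lid falls if it is let go
- lid_hinge (a point): middle of the lid's hinge line, along the top edge of the box's back wall, 180 mm behind box_rim and at the same height; x points to the back of the box, y along the hinge line (the axes tilt with the lid)
- lid_bar (a point): middle of the bar of the lid's bow handle: a round steel bar 10 mm thick, parallel to the lid's front edge, 90 mm clear between its two uprights, 150 mm in front of the hinge line and 46 mm above it when shut (36 mm above the lid's flat top). The axes are the lid's: x to the back, y along the bar, z away from the lid
- lamp: foot and post of the LED work lamp, which do not move; origin under the middle of the round foot, on the bench
- hammer: tile cutter's hammer lying on the bench, 260 mm long, head 150 mm wide with two tapered ends, wooden handle; origin 150 mm from the handle's end, on the bench. Bystander
- cup: white ceramic cup, 72 mm across, 85 mm high, origin under its middle. Bystander
- water_bottle: clear plastic bottle, 66 mm across, 200 mm high, origin under its middle. Bystander

How it is judged:
By the outcome, as a careful person would: the job done as asked, in the order asked, and still so for the second after the job is handed in, while the arm keeps its last pose, push and grip.
It also fails if it takes over 48 s, if anything falls off the work surface, if the arm or the gripper's body presses on something with over 40 N, if the wrist force passes 120 N, or if a joint passes its speed limit or range.

## Working session

There is one attempt and no reset: what is moved stays moved. The work goes in short steps, Python scripts to look and compute and a shell command to move; the robot and the scene stay as the last step left them, time stands still between calls to the robot, and variables do not carry over. Pictures are saved under pics/ and viewed, about 8 in all and at most 12, crops included, and the job is handed in when it is done.

```bash
mkdir -p pics; ls
cat > h.py <<'E'
import numpy as np, cv2
from cell import status, viewer, robot
def cam(n):
    c=viewer.read_camera(n); return c
def save(n,f):
    c=cam(n); cv2.imwrite('pics/'+f,c['image'][:,:,::-1]); np.savez('pics/'+f[:-4]+'.npz',**c); return c
def load(f): return dict(np.load('pics/'+f+'.npz'))
def cloud(c):
    z=c['range_z']; v,u=np.mgrid[0:z.shape[0],0:z.shape[1]]
    p=np.stack([(u-c['cx'])/c['fx']*z,-(v-c['cy'])/c['fy']*z,-z,np.ones_like(z)],-1)
    w=p@np.linalg.inv(c['camera_from_world']).T
    w=w[...,:3]; w[z==0]=np.nan; return w
E
python3 - <<'E'
from h import *
for n in ['scene','side','wrist']:
    c=save(n,n+'0.png'); print(n,[k for k in c], c['fx'],np.linalg.inv(c['camera_from_world']).round(3).tolist())
a=[cv2.imread(f'pics/{n}0.png') for n in['scene','side']]
cv2.imwrite('pics/both.png',cv2.resize(np.vstack(a),None,fx=.78,fy=.78))
print(status.observe(), robot.pinch_z)
E
```

```text
pics
scene ['image', 'range_z', 'fx', 'fy', 'cx', 'cy', 'camera_from_world'] 381.6483262012295 [[0.33, -0.494, 0.804, 1.565], [0.944, 0.177, -0.278, -0.394], [-0.005, 0.851, 0.525, 0.85], [0.0, 0.0, 0.0, 1.0]]
side ['image', 'range_z', 'fx', 'fy', 'cx', 'cy', 'camera_from_world'] 456.3128756700627 [[0.897, 0.229, -0.379, -0.052], [-0.443, 0.452, -0.774, -1.273], [-0.006, 0.862, 0.507, 0.978], [0.0, 0.0, 0.0, 1.0]]
wrist ['image', 'range_z', 'fx', 'fy', 'cx', 'cy', 'camera_from_world'] 322.46753944960926 [[0.349, -0.905, -0.245, 0.117], [0.937, 0.336, 0.092, 0.517], [-0.001, -0.262, 0.965, 0.383], [0.0, 0.0, 0.0, 1.0]]
{'time': 0.15, 'qpos': array([ 1.06901906e+00,  3.42554417e-01,  1.52476500e+00,  2.19237603e-05,
        1.27539967e+00, -1.46013607e-01]), 'qvel': array([ 7.41293096e-04,  2.21041702e-04, -3.64359236e-03,  7.21238183e-05,
       -3.02104375e-03,  1.08142806e-03]), 'joint_efforts': array([ 9.95422597e-04, -4.31471193e+01, -2.44352925e+01,  7.18279788e-02,
        5.36192092e-02, -1.04129567e-04]), 'tool_pos': array([0.18269964, 0.49187608, 0.22622028]), 'tool_rot': array([-1.57190773e+00,  1.84635289e-04, -3.55770160e-01]), 'contact_force': array([-0.58021089, -0.46083063,  0.36994444]), 'torque': array([-0.02291078, -0.01652206,  0.01102052]), 'opening': 0.09185269801514553} 0.0188
```

View pics/both.png

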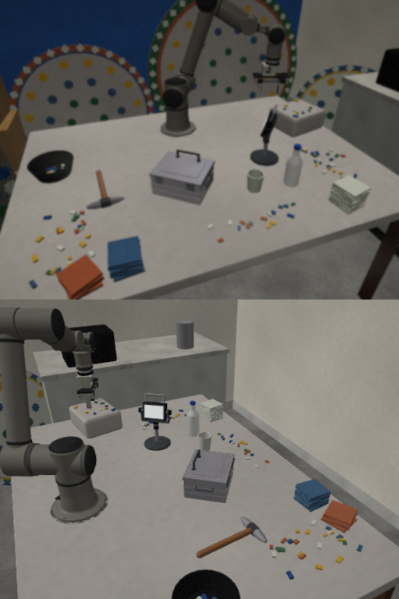

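Run:
```python
from h import *
a=cv2.imread('pics/scene0.png');b=cv2.imread('pics/side0.png')
r=lambda i,u,v,w,h:cv2.resize(i[v:v+h,u:u+w],(400,300),interpolation=cv2.INTER_CUBIC)
cv2.imwrite('pics/crops.png',np.vstack([np.hstack([r(a,180,175,112,84),r(a,310,125,112,84)]),np.hstack([r(b,222,185,112,84),r(b,150,105,112,84)])]))
for n in['scene','side']:
    w=cloud(load(n+'0'))
    ok=(w[...,0]>.2)&(w[...,0]<1)&(abs(w[...,1])<.5)&(w[...,2]>.03)&(w[...,2]<.5)
    m=ok.astype(np.uint8); k,l,s,c=cv2.connectedComponentsWithStats(m)
    for i in range(1,k):
        if s[i,4]>60:
            p=w[l==i]; print(n,s[i],np.percentile(p,[1,50,99],axis=0).round(3).tolist())
```

```text
scene [339  57  20  44 445] [[0.201, 0.443, 0.324], [0.214, 0.478, 0.424], [0.229, 0.5, 0.495]]
scene [334 134  23  65 599] [[0.432, 0.269, 0.034], [0.515, 0.311, 0.207], [0.543, 0.375, 0.282]]
scene [365 185  23  49 769] [[0.675, 0.306, 0.032], [0.708, 0.327, 0.11], [0.726, 0.361, 0.201]]
scene [ 192  192   84   65 3784] [[0.441, -0.263, 0.031], [0.589, -0.134, 0.109], [0.691, 0.007, 0.149]]
scene [317 217  22  25 450] [[0.64, 0.129, 0.031], [0.68, 0.162, 0.065], [0.709, 0.196, 0.086]]
scene [ 423  226   45   43 1149] [[0.837, 0.421, 0.031], [0.898, 0.442, 0.084], [0.941, 0.499, 0.098]]
scene [123 252  27  10  98] [[0.547, -0.497, 0.03], [0.566, -0.46, 0.032], [0.579, -0.417, 0.035]]
scene [ 138  303   46   51 1832] [[0.833, -0.47, 0.032], [0.903, -0.419, 0.071], [0.936, -0.368, 0.075]]
side [111  67  10  45 176] [[0.2, 0.437, 0.331], [0.209, 0.464, 0.432], [0.222, 0.494, 0.498]]
side [ 178  120   43   60 1144] [[0.404, 0.269, 0.043], [0.468, 0.315, 0.195], [0.534, 0.374, 0.284]]
side [240 129  16  42 485] [[0.657, 0.299, 0.032], [0.682, 0.318, 0.109], [0.721, 0.35, 0.202]]
side [258 130  29  23 490] [[0.824, 0.414, 0.031], [0.867, 0.44, 0.077], [0.94, 0.498, 0.102]]
side [254 170  18  20 301] [[0.638, 0.121, 0.031], [0.67, 0.144, 0.069], [0.706, 0.196, 0.089]]
side [ 234  192   68   62 3249] [[0.417, -0.268, 0.032], [0.528, -0.171, 0.111], [0.675, -0.016, 0.151]]
side [ 378  230   47   35 1068] [[0.827, -0.476, 0.031], [0.867, -0.437, 0.071], [0.931, -0.371, 0.078]]
side [312 279  23  20 167] [[0.544, -0.497, 0.03], [0.56, -0.462, 0.033], [0.576, -0.408, 0.037]]
```

View pics/crops.png

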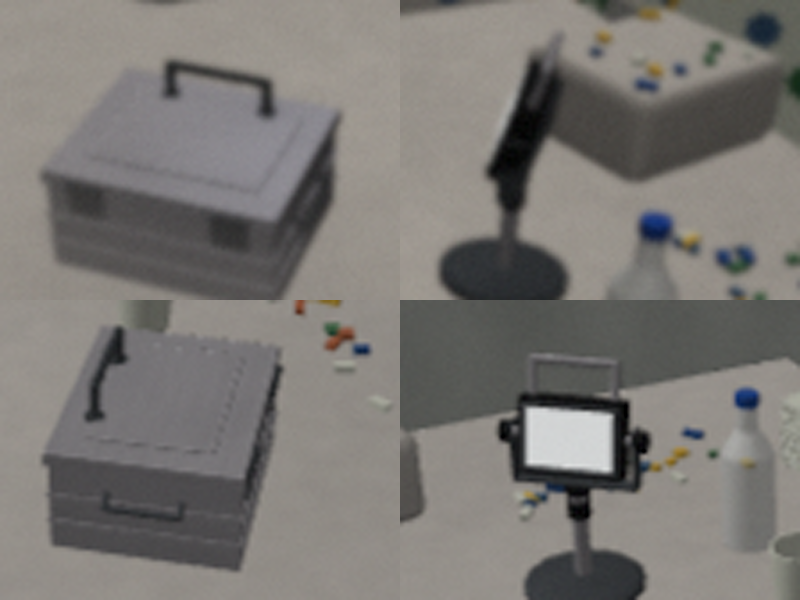

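Run:
```python
from h import *
for n in['scene','side']:
    c=load(n+'0'); w=cloud(c); I=c['image'].astype(int)
    reg=(w[...,0]>.38)&(w[...,0]<.72)&(w[...,1]>-.3)&(w[...,1]<.04)
    m=reg&(w[...,2]>.102)&(w[...,2]<.118)
    p=w[m]; (cx,cy),s,a=cv2.minAreaRect((p[:,:2]*1000).astype(np.float32)); print(n,'lid',np.round([cx,cy,*s,a],1),np.median(p[:,2]).round(4))
    m=reg&(w[...,2]>.135)&(w[...,2]<.165); p=w[m]
    mu=p.mean(0); U,S,V=np.linalg.svd(p-mu,full_matrices=False); t=(p-mu)@V[0]
    print('bar',len(p),mu.round(4),V[0].round(3),(mu+V[0]*(t.min()+t.max())/2).round(4),np.ptp(t).round(4),np.percentile(p[:,2],95).round(4))
    reg=(w[...,0]>.36)&(w[...,0]<.6)&(w[...,1]>.22)&(w[...,1]<.42)
    lens=reg&(I.min(-1)>205)&(w[...,2]>.12)
    p=w[lens]
    if len(p)>20:
        mu=p.mean(0);V=np.linalg.svd(p-mu,full_matrices=False)[2]; print('lens',len(p),mu.round(4),V[2].round(3), np.percentile(p,[0,100],axis=0).round(3).tolist())
    m=reg&(w[...,2]>.245)&(w[...,2]<.31);p=w[m];mu=p.mean(0);V=np.linalg.svd(p-mu,full_matrices=False)[2]
    t=(p-mu)@V[0]; print('lbar',len(p),mu.round(4),V[0].round(3),(mu+V[0]*(t.min()+t.max())/2).round(4),np.ptp(t).round(4),p[:,2].max().round(4))
    m=reg&(w[...,2]>.006)&(w[...,2]<.03)&(I.max(-1)<110);p=w[m]
    e=cv2.minEnclosingCircle((p[:,:2]*1000).astype(np.float32)); print('foot',len(p),e, np.median(p[:,2]))
    m=reg&(w[...,2]>.035)&(w[...,2]<.11);p=w[m]; print('post',len(p),np.median(p,axis=0).round(4))
```

```text
scene lid [ 555.6 -125.1  229.4  194.8   51.2] 0.1106
bar 99 [ 0.509  -0.0887  0.1464] [0.628 0.778 0.011] [ 0.5093 -0.0884  0.1464] 0.1084 0.1516
lbar 64 [0.5001 0.331  0.2712] [ 0.763 -0.632 -0.136] [0.4889 0.3403 0.2732] 0.1086 0.2835
foot 547 ((474.931396484375, 326.3897705078125), 73.79322052001953) 0.015671453838729588
post 77 [0.4792 0.3249 0.0717]
side lid [ 553.5 -130.7  235.2  192.3   50.3] 0.1126
bar 66 [ 0.5011 -0.0989  0.1493] [-0.641 -0.767 -0.031] [ 0.507  -0.0919  0.1496] 0.111 0.1548
lens 320 [0.4572 0.3141 0.1994] [ 0.598  0.759 -0.256] [[0.419, 0.279, 0.168], [0.496, 0.353, 0.23]]
lbar 100 [0.4818 0.3374 0.273 ] [ 0.784 -0.62   0.01 ] [0.4813 0.3379 0.273 ] 0.1054 0.2869
foot 459 ((466.85736083984375, 322.7239074707031), 74.3330078125) 0.01807534866517524
post 79 [0.4682 0.3192 0.073 ]
```

```bash
python3 -m pendant '[[[0,-4,0,0,0,0,9],[4,-8,0,0,0.05,0,9],[8,-10.4,-1,0,0.1,0,9],[12,-10.4,-1.5,0,0.15,0,9],[16,-10.4,-2,0,0.2,0,9],[20,-10.4,-2.5,0,0.25,0,9],[24,-10.4,-3,0,0.312,0,9],[28,-10.4,-3.3,0,0.312,0,9],[31,-10.4,-3.6,0,0.312,0,9],[33.4,-10.4,-3.6,0,0.312,0,9],[33.4,-10.4,-3.6,0,0.312,0,9],[33.4,-10.4,-3.6,0,0.312,0,9],[33.4,-10.4,-3.6,0,0.312,0,9]]]'
python3 - <<'E'
from h import *
a=save('wrist','wrist1.png')['image'][:,:,::-1];s=status.observe();print(s['tool_pos'],s['tool_rot'],s['qpos'])
w=cloud(load('wrist1')); m=(w[...,2]>.262)&(w[...,2]<.3)
m&=(abs(w[...,0]-.48)<.08)&(abs(w[...,1]-.34)<.08)
p=w[m]
if len(p): print(len(p),p.mean(0),np.linalg.svd(p-p.mean(0),full_matrices=False)[2][0],p[:,2].max())
E
```

```text
time: 1.45
tool_pos: [0.4825, 0.3425, 0.3307]
tool_rot: [-1.571, 0.001, -0.667]
contact_force: [0.5, 0.2, 0.2]
opening: 0.0898
[0.48244641 0.34263978 0.33092441] [-1.57065900e+00  2.75743055e-04 -6.66597536e-01] [ 4.87908657e-01  4.19236623e-01  1.12461896e+00  3.07834019e-04
  1.59772298e+00 -4.16281825e-01]
1921 [0.4713109  0.35238398 0.27900283] [ 0.79496744 -0.606264    0.02169661] 0.28265141809732197
```

View pics/wrist1.png

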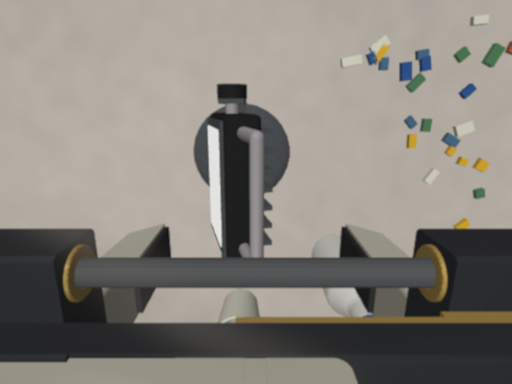

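```bash
python3 -m pendant '[[[0,3,0,0,0,0,6],[0,5.5,0,0,0,0,5],[0,7.2,0,0,0,0,4],[0,7.2,0,0,0,0,4],[0,7.2,0,0,0,0,2],[0,7.2,0,0,0,0,0.5],[0,7.2,0,0,0,0,0.5],[0,7.2,0,0,0,0,0.5],[0,7.2,0,0,0,0,0.5],[0,7.2,0,0,0,0,0.5],[0,7.2,0,0,0,0,0.5]]]' 20
python3 - <<'E'
from h import *
s=status.observe();print(s['tool_pos'],s['tool_rot'],s['contact_force'],s['torque'],s['opening'])
E
```

```text
time: 2.6
tool_pos: [0.4836, 0.3421, 0.2589]
tool_rot: [-1.57, -0.0, -0.668]
contact_force: [0.7, 0.2, 0.8]
opening: 0.0093
[0.48358784 0.34214705 0.25889785] [-1.57010917e+00 -1.11205879e-04 -6.67906881e-01] [0.73256494 0.17818983 0.77832146] [ 0.09288952 -0.05593287  0.00232878] 0.009293519680986927
```

```bash
python3 -m pendant '[[[-0.197,0,-0.01,0,-0.1,0,0.5],[-0.391,0,-0.039,0,-0.2,0,0.5],[-0.582,0,-0.088,0,-0.3,0,0.5],[-0.767,0,-0.156,0,-0.4,0,0.5],[-0.944,0,-0.241,0,-0.5,0,0.5],[-1.112,0,-0.344,0,-0.6,0,0.5],[-1.269,0,-0.463,0,-0.7,0,0.5],[-1.269,0,-0.463,0,-0.7,0,0.5],[-1.269,0,-0.463,0,-0.7,0,0.5],[-0.96,-0.1,-0.84,0,-0.7,0,0.5],[-0.64,-0.17,-1.2,0,-0.7,0,0.5],[-0.32,-0.22,-1.6,0,-0.7,0,0.5],[0,-0.23,-1.97,0,-0.7,0,0.5],[0.32,-0.22,-2.35,0,-0.7,0,0.5],[0.64,-0.17,-2.74,0,-0.7,0,0.5],[0.96,-0.1,-3.1,0,-0.7,0,0.5],[1.27,0,-3.48,0,-0.7,0,0.5],[1.27,0,-3.48,0,-0.7,0,0.5],[1.27,0,-3.48,0,-0.7,0,0.5]]]'
python3 - <<'E'
from h import *
s=status.observe();print(s['tool_pos'],s['tool_rot'],s['contact_force'],s['torque'],s['opening'])
for n in['scene','side']:
    c=save(n,n+'1.png'); w=cloud(c); I=c['image'].astype(int)
    reg=(w[...,0]>.36)&(w[...,0]<.6)&(w[...,1]>.22)&(w[...,1]<.42)
    lens=reg&(I.min(-1)>190)&(w[...,2]>.12)&(w[...,2]<.26)
    p=w[lens]
    if len(p)>20:
        mu=p.mean(0);V=np.linalg.svd(p-mu,full_matrices=False)[2]; print('lens',n,len(p),mu.round(4),V[2].round(3),np.arctan2(V[2][1],V[2][0]), np.percentile(p,[0,100],axis=0).round(3).tolist())
a=cv2.imread('pics/scene1.png');b=cv2.imread('pics/side1.png')
r=lambda i,u,v,w,h:cv2.resize(i[v:v+h,u:u+w],(400,300),interpolation=cv2.INTER_CUBIC)
cv2.imwrite('pics/crops1.png',np.hstack([r(a,310,125,112,84),r(b,150,105,112,84)]))
E
```

```text
time: 4.5
tool_pos: [0.4718, 0.306, 0.2585]
tool_rot: [-1.572, 0.001, 0.032]
contact_force: [1.0, -0.8, 2.5]
opening: 0.009
[0.47178637 0.30600024 0.25851287] [-1.57229666e+00  6.29522903e-04  3.16609661e-02] [ 1.00104726 -0.82712017  2.48532712] [0.012487   0.04461174 0.01007783] 0.008962978558281811
lens scene 139 [0.4705 0.3113 0.1914] [-0.031  0.965  0.262] 1.6030462001916181 [[0.42, 0.3, 0.164], [0.516, 0.32, 0.22]]
lens side 258 [0.468  0.3086 0.1921] [ 0.033 -0.959 -0.28 ] -1.5362720326395685 [[0.421, 0.292, 0.161], [0.518, 0.324, 0.224]]
```

View pics/crops1.png

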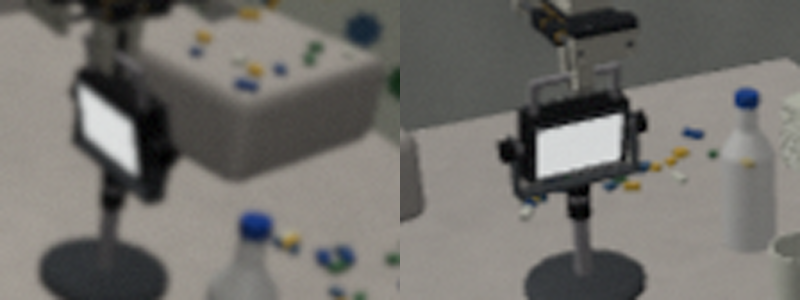

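```bash
cat > lens.py <<'E'
from h import *
def lens(n):
    c=load(n); w=cloud(c); I=c['image'].astype(int)
    reg=(w[...,0]>.36)&(w[...,0]<.6)&(w[...,1]>.22)&(w[...,1]<.42)
    L=(reg&(I.min(-1)>170)&(w[...,2]>.12)&(w[...,2]<.26)).astype(np.uint8)
    for k in (0,1,2):
        m=cv2.erode(L,np.ones((3,3)),iterations=k) if k else L
        p=w[m>0]
        if len(p)<30: continue
        mu=p.mean(0);V=np.linalg.svd(p-mu,full_matrices=False)[2];r=(p-mu)@V[2]
        v=V[2]*-np.sign(V[2][1]); print(n,k,len(p),mu.round(4),'head',np.arctan2(v[1],v[0]).round(3),'tilt',np.arcsin(-v[2]).round(3),'rms',r.std().round(4))
    # corner triangulation data: rays through corners of lens quad
    cs,_=cv2.findContours(L,cv2.RETR_EXTERNAL,cv2.CHAIN_APPROX_NONE); q=max(cs,key=cv2.contourArea)
    mo=cv2.moments(q); return np.array([mo['m10'],mo['m01']])/mo['m00'],c
def ray(px,c):
    T=np.linalg.inv(c['camera_from_world']); d=T[:3,:3]@np.array([(px[0]-c['cx'])/c['fx'],-(px[1]-c['cy'])/c['fy'],-1]); return T[:3,3],d/np.linalg.norm(d)
def tri(a,b):
    A=0;B=0
    for o,d in(a,b):
        M=np.eye(3)-np.outer(d,d);A=A+M;B=B+M@o
    x=np.linalg.solve(A,B); return x,[np.linalg.norm((np.eye(3)-np.outer(d,d))@(x-o)) for o,d in(a,b)]
E
python3 - <<'E'
from lens import *
lens('side0')
a=lens('scene1');b=lens('side1'); print(tri(ray(*a),ray(*b)))
E
```

```text
side0 0 364 [0.4593 0.313  0.2008] head -2.241 tilt -0.261 rms 0.0045
side0 1 278 [0.4585 0.3135 0.2006] head -2.238 tilt -0.264 rms 0.0045
side0 2 192 [0.4561 0.3148 0.1999] head -2.247 tilt -0.253 rms 0.0045
scene1 0 166 [0.4729 0.3115 0.1912] head -1.537 tilt 0.263 rms 0.0012
scene1 1 84 [0.4734 0.3118 0.1905] head -1.543 tilt 0.267 rms 0.0011
side1 0 276 [0.469  0.3085 0.193 ] head -1.535 tilt 0.286 rms 0.0031
side1 1 199 [0.4684 0.3084 0.1928] head -1.534 tilt 0.301 rms 0.0032
side1 2 133 [0.468  0.3081 0.193 ] head -1.549 tilt 0.32 rms 0.0032
(array([0.47058937, 0.31350945, 0.19011914]), [np.float64(0.000449956763582018), np.float64(0.00044995676358176536)])
```

```bash
python3 -m pendant '[[[0,-0.03,0.1,0,0,0,0.5],[0,-0.03,0.1,0,0,0,0.5],[0,-0.03,0.1,0,0,0,0.5],[0,-0.03,0.1,0,0,0,3],[0,-0.03,0.1,0,0,0,5],[0,-0.03,0.1,0,0,0,7],[0,-0.03,0.1,0,0,0,7],[0,-2,0.1,0,0,0,7],[0,-5,0.1,0,0,0,7],[0,-8,0.1,0,0,0,9],[0,-11,0.1,0,0,0,9],[0,-12,0.1,0,0,0,9],[0,-12,0.1,0,0,0,9],[0,-12,0.1,0,0,0,9]]]'
python3 - <<'E'
from lens import *
s=status.observe();print(s['tool_pos'],s['tool_rot'],s['opening'])
save('scene','scene2.png');save('side','side2.png');c=save('wrist','wrist2.png');w=cloud(c)
a=lens('scene2');b=lens('side2'); print(tri(ray(*a),ray(*b)))
I=c['image'].astype(int)
R=(abs(w[...,0]-.47)<.09)&(abs(w[...,1]-.32)<.09)
m=R&(w[...,2]>.268)&(w[...,2]<.3);p=w[m]
if len(p): print('bar',len(p),p.mean(0),np.linalg.svd(p-p.mean(0),full_matrices=False)[2][0],np.percentile(p,[1,99],axis=0))
m=R&(w[...,2]>.005)&(w[...,2]<.03)&(I.max(-1)<110);p=w[m]
print('foot',len(p),cv2.minEnclosingCircle((p[:,:2]*1000).astype(np.float32)),np.median(p[:,2]))
E
```

```text
time: 6.0
tool_pos: [0.4715, 0.3077, 0.3771]
tool_rot: [-1.572, 0.002, 0.032]
contact_force: [-0.2, -0.9, -0.1]
opening: 0.0886
[0.47148561 0.3077313  0.37710753] [-1.57163628  0.00211949  0.03222225] 0.08858655197398117
scene2 0 171 [0.4721 0.3114 0.1918] head -1.536 tilt 0.247 rms 0.0013
scene2 1 94 [0.472  0.3112 0.1921] head -1.536 tilt 0.244 rms 0.0013
side2 0 278 [0.4686 0.3081 0.1936] head -1.514 tilt 0.26 rms 0.0031
side2 1 193 [0.4666 0.3078 0.1936] head -1.52 tilt 0.259 rms 0.0032
side2 2 110 [0.461  0.3077 0.1936] head -1.512 tilt 0.263 rms 0.0029
(array([0.47019587, 0.31313554, 0.19074557]), [np.float64(0.0003892399327751862), np.float64(0.0003892399327751492)])
bar 1481 [0.46481617 0.30761357 0.27958741] [0.9994031  0.03443049 0.00282416] [[0.4167317  0.30195184 0.27102518]
 [0.51812792 0.31372032 0.2818866 ]]
foot 1988 ((467.76934814453125, 328.2615966796875), 71.01007843017578) 0.013610631967937992
```

View pics/wrist2.png

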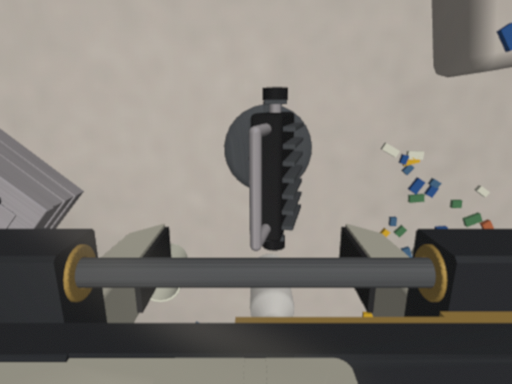

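```bash
python3 -m pendant '[[[0,0,-2,0,0.13,0,9],[0,0,-5,0,0.26,0,9],[0.2,0,-8.5,0,0.39,0,9],[0.4,0,-12,0,0.52,0,9],[0.7,0,-15.5,0,0.65,0,9],[1,0,-19,0,0.78,0,9],[1.2,1,-22.5,0,0.91,0,9],[1.4,2,-26,0,1.04,0,9],[1.6,3,-29.5,0,1.17,0,9],[1.8,4,-33,0,1.3,0,9],[2,5,-36.5,0,1.43,0,9],[2.2,6.5,-38.5,0,1.56,0,9],[2.37,8,-39.9,0,1.69,0,9],[2.37,9,-39.9,0,1.82,0,9],[2.37,9,-39.9,0,1.95,0,9],[2.37,9,-39.9,0,2.08,0,9],[2.37,9,-39.9,0,2.19,0,9],[2.37,9,-39.9,0,2.29,0,9],[2.37,9,-39.9,0,2.29,0,9],[2.37,9,-39.9,0,2.29,0,9]]]'
python3 - <<'E'
from h import *
s=status.observe();print(s['tool_pos'],s['tool_rot'],s['opening'],s['contact_force'])
c=save('wrist','wrist3.png');w=cloud(c)
R=(abs(w[...,0]-.508)<.1)&(abs(w[...,1]+.09)<.1)
p=w[R&(w[...,2]>.136)&(w[...,2]<.17)]
mu=p.mean(0);V=np.linalg.svd(p-mu,full_matrices=False)[2];t=(p-mu)@V[0]
print('bar',len(p),mu,V[0],(mu+V[0]*(t.min()+t.max())/2),np.ptp(t),np.percentile(p[:,2],[50,98]))
R=(abs(w[...,0]-.53)<.2)&(abs(w[...,1]+.12)<.2)
p=w[R&(w[...,2]>.104)&(w[...,2]<.118)];print(len(p),cv2.minAreaRect((p[:,:2]*1000).astype(np.float32)))
f=np.array([-.772,.635]);q=p[:,:2]@f; print('front edge f',np.percentile(q,[1,50,99,99.7]).round(4),'bar f',mu[:2]@f)
E
```

```text
time: 8.15
tool_pos: [0.5081, -0.0901, 0.2881]
tool_rot: [-1.572, -0.0, -2.255]
contact_force: [0.2, -0.8, 0.3]
opening: 0.0901
[ 0.50806046 -0.09007191  0.28810174] [-1.57193500e+00 -3.01456756e-04 -2.25511055e+00] 0.09012602977274733 [ 0.2191497  -0.7816213   0.30856991]
bar 1183 [ 0.5072859  -0.08481922  0.1480984 ] [-0.6301301  -0.77647372  0.0049628 ] [ 0.50513548 -0.08746906  0.14811534] 0.10937125517967092 [0.14840063 0.15031483]
32161 ((556.9969482421875, -118.47050476074219), (210.27450561523438, 188.30783081054688), 50.980445861816406)
front edge f [-0.5943 -0.5034 -0.4131 -0.4118] bar f -0.445484922803174
```

View pics/wrist3.png

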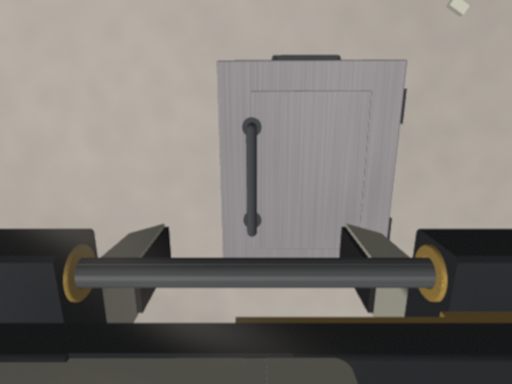

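```bash
python3 -m pendant '[[[0,3,-0.2,0,0,0,9],[0,6,-0.4,0,0,0,7],[0,9,-0.4,0,0,0,6],[0,12,-0.4,0,0,0,6],[0,14,-0.4,0,0,0,6],[0,15.5,-0.4,0,0,0,6],[0,16.2,-0.4,0,0,0,5],[0,16.2,-0.4,0,0,0,3],[0,16.2,-0.4,0,0,0,1.5],[0,16.2,-0.4,0,0,0,0.3],[0,16.2,-0.4,0,0,0,0.3],[0,16.2,-0.4,0,0,0,0.3],[0,16.2,-0.4,0,0,0,0.3],[0,16.2,-0.4,0,0,0,0.3]]]' 50
python3 -c "
from h import *
s=status.observe();print(s['tool_pos'],s['tool_rot'],s['opening'],s['contact_force'],s['torque'])"
```

```text
time: 9.6
tool_pos: [0.5055, -0.0878, 0.127]
tool_rot: [-1.57, 0.0, -2.258]
contact_force: [0.5, -0.8, 2.1]
opening: 0.0086
[ 0.50553233 -0.0877694   0.12702837] [-1.56989914e+00  3.18580325e-04 -2.25765418e+00] 0.008573939102908686 [ 0.50332938 -0.78661175  2.06976348] [-0.19084694  0.13655898  0.06457123]
```

```bash
python3 -m pendant '[[[0,-0.075,0.014,-0.005,0,0,0.3],[0,-0.15,0.028,-0.01,0,0,0.3],[0,-0.225,0.042,-0.015,0,0,0.3],[0,-0.3,0.057,-0.02,0,0,0.3],[0,-0.3,0.057,-0.02,0,0,0.3]]]'
python3 -m pendant '[[[0,-0.075,0.016,-0.005,0,0,0.3],[0,-0.15,0.032,-0.01,0,0,0.3],[0,-0.225,0.048,-0.015,0,0,0.3],[0,-0.3,0.064,-0.02,0,0,0.3],[0,-0.37,0.08,-0.025,0,0,0.3],[0,-0.445,0.096,-0.03,0,0,0.3],[0,-0.445,0.096,-0.03,0,0,0.3]]]'
```

```text
time: 10.1
tool_pos: [0.5056, -0.0879, 0.129]
tool_rot: [-1.592, -0.0, -2.258]
contact_force: [4.9, 0.1, -12.3]
opening: 0.0087
time: 10.8
tool_pos: [0.5068, -0.0888, 0.135]
tool_rot: [-1.62, 0.001, -2.258]
contact_force: [0.3, -0.6, 6.6]
opening: 0.0084
```

```bash
python3 -m pendant '[[[0,0,0,0,0,0,0.3],[0,0,0,0,0,0,0.3]]]'
python3 -m pendant '[[[0,-0.15,0.04,-0.01,0,0,0.3],[0,-0.3,0.08,-0.02,0,0,0.3],[0,-0.45,0.12,-0.03,0,0,0.3],[0,-0.6,0.16,-0.04,0,0,0.3],[0,-0.6,0.16,-0.04,0,0,0.3],[0,-0.6,0.16,-0.04,0,0,0.3]]]'
python3 -c "
from h import *
s=status.observe();print(s['tool_pos'],s['tool_rot'],s['opening'],s['contact_force'],s['torque'])
c=save('side','side4.png');w=cloud(c)
a=cv2.imread('pics/side4.png');cv2.imwrite('pics/c4.png',cv2.resize(a[95:275,140:340],(600,540),interpolation=cv2.INTER_CUBIC))"
```

```text
time: 11.0
tool_pos: [0.5069, -0.0889, 0.135]
tool_rot: [-1.619, 0.001, -2.258]
contact_force: [1.0, -1.3, 6.3]
opening: 0.0088
time: 11.6
tool_pos: [0.5076, -0.0895, 0.1398]
tool_rot: [-1.662, -0.0, -2.258]
contact_force: [1.3, 1.9, -2.7]
opening: 0.0082
[ 0.50762632 -0.08951544  0.13975098] [-1.66211624e+00 -8.13842256e-06 -2.25786665e+00] 0.008152874577527202 [ 1.29106217  1.86508277 -2.714728  ] [ 0.13609941 -0.03622422 -0.04570454]
```

View pics/c4.png

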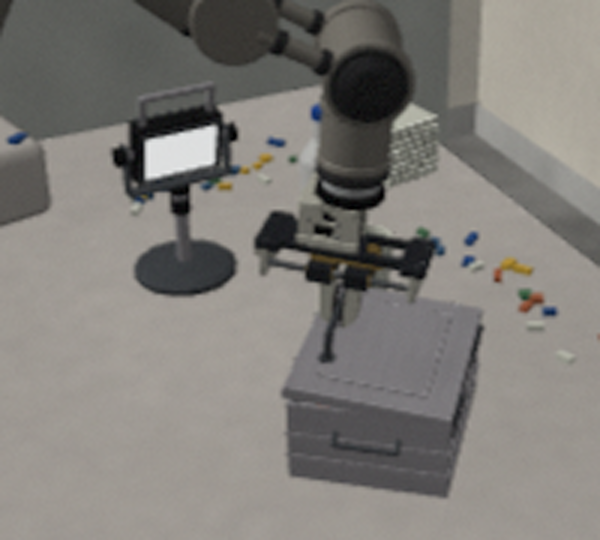

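```bash
python3 -m pendant '[[[0,-0.15,0.02,-0.01,0,0,0.3],[0,-0.3,0.05,-0.02,0,0,0.3],[0,-0.45,0.08,-0.03,0,0,0.3],[0,-0.6,0.11,-0.04,0,0,0.3],[0,-0.75,0.14,-0.05,0,0,0.3],[0,-0.9,0.17,-0.06,0,0,0.3],[0,-1.05,0.2,-0.07,0,0,0.3],[0,-1.2,0.24,-0.08,0,0,0.3],[0,-1.35,0.28,-0.09,0,0,0.3],[0,-1.5,0.32,-0.1,0,0,0.3],[0,-1.5,0.32,-0.1,0,0,0.3],[0,-1.5,0.32,-0.1,0,0,0.3],[0,-1.5,0.32,-0.1,0,0,0.3]]]'
python3 - <<'E'
from lens import *
s=status.observe();print(s['tool_pos'],s['tool_rot'],s['opening'],s['contact_force'],s['torque'])
f=np.array([-.774,.633])
for n in('scene','side'):
    c=save(n,n+'5.png');w=cloud(c)
    g=w[...,:2]@f
    l=w[...,:2]@np.array([.633,.774])-(.507*.633-.089*.774)
    m=(g>-.60)&(g<-.40)&(abs(l)<.11)&(abs(l)>.06)&(w[...,2]>.104)&(w[...,2]<.17)
    A=np.c_[g[m],np.ones(m.sum())];k=np.linalg.lstsq(A,w[...,2][m],rcond=None)[0];r=abs(w[...,2][m]-A@k)<.004
    k=np.linalg.lstsq(A[r],w[...,2][m][r],rcond=None)[0];print(n,m.sum(),r.sum(),'lid angle',np.arctan(k[0]))
a=lens('scene5');b=lens('side5')
x=[cv2.imread(f'pics/{n}5.png')[90:270,u:u+240] for n,u in(('scene',180),('side',120))]
cv2.imwrite('pics/c5.png',cv2.resize(np.hstack(x),(800,300),interpolation=cv2.INTER_CUBIC))
E
```

```text
time: 12.95
tool_pos: [0.5115, -0.0927, 0.1547]
tool_rot: [-1.761, 0.0, -2.258]
contact_force: [0.3, 3.7, -1.7]
opening: 0.0082
[ 0.51147067 -0.09267487  0.15469186] [-1.76065417e+00  1.71706172e-04 -2.25777653e+00] 0.008200245577959628 [ 0.25708142  3.74224029 -1.69218058] [ 0.45238478 -0.11201    -0.12320499]
scene 1096 1035 lid angle 0.18953530348484104
side 833 746 lid angle 0.18705612097758487
scene5 0 177 [0.4718 0.3115 0.1915] head -1.536 tilt 0.249 rms 0.0012
scene5 1 106 [0.472  0.3115 0.1916] head -1.543 tilt 0.256 rms 0.0013
scene5 2 49 [0.4722 0.3115 0.1915] head -1.526 tilt 0.286 rms 0.0013
side5 0 291 [0.4696 0.3087 0.1929] head -1.544 tilt 0.262 rms 0.0033
side5 1 206 [0.4686 0.3089 0.1925] head -1.537 tilt 0.272 rms 0.0034
side5 2 125 [0.4647 0.3086 0.1918] head -1.531 tilt 0.285 rms 0.0031
```

View pics/c5.png

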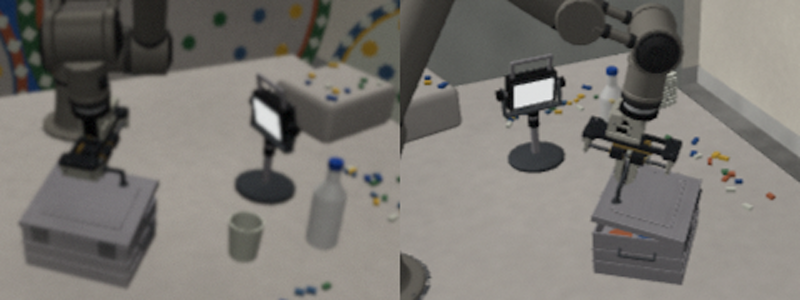

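The picture shows the lid ajar, with the bar held in the fingers. The lid angle is about 0.188 rad, or 35 mm at the front edge. The lamp is standing free and pointed at the box, and the bystanders haven't moved. Handing in.

```bash
python3 -c "
from cell import robot
print(robot.hand_in())"
```

```text
the job is handed in; nothing more can be done
None
```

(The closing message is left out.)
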